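# Fit the sleeve on the gauge pin and draw the gauge arm to its mark

## Robot

A 6-joint arm with a two-finger parallel gripper is mounted at the origin on the work surface. World frame = base frame: x ahead of the robot, y to its left, z up, the work surface at z = 0. Lengths are in mm, angles in rad, forces in N, time in s.
With the tool pointing down it reaches from about 275 to 1000 mm from the base axis. Payload 8.4 kg.
Tool frame: the origin (TCP) lies at the very end of the fingers, on their centre line; the grasp point (between the pads) lies 19 mm behind it; z points along the fingers, x is the direction in which the jaws open and shut, and the axes are right-handed (so a half turn about z gives the same grasp; the last joint's range is limited). The gripper opens to 85 mm and grips with 20 to 120 N. Pads are 22 mm wide; open, the fingers measure 114 mm over their backs; the gripper's body (76 mm by 85 mm) begins 54 mm behind the grasp point. The pads swing forward as they close: fully open they stand 13 mm farther back than shut.
Start: joints at [-1.343, 0.353, 1.633, -0, 1.155, -0.002], TCP at [142.363, -608.573, 231.281] pointing down, gripper open.
Joint ranges: [-2.63, 2.63], [-0.92, 2.1], [0.06, 2.66], [-1.3, 4.44], [0, 2.69], [-3.02, 3.02]. Speed limits (rad/s): [2.22, 2.22, 2.79, 3.14, 3.14, 3.14].

## Interface

Orientations are given as a unit quaternion [w, x, y, z].
In Python, from plant import state, cams, manip gives the robot as it stands. The module is installed in compiled form; this text tells all that it offers.
- The arm moves only by the tool carry_out, never from a script. Its argument "moves" is text: rows parted by semicolons, each of 7 numbers parted by spaces: the gripper command: -1 is shut, 1 is fully open, values between are in proportion, then the shift along the world's x, y, z in mm, then the turn, a rotation vector about the world's x, y, z in rad. In form: hand dx dy dz rx ry rz; .... A call has 1 to 20 rows; each row is the pose to reach, as a shift and turn from the pose measured when the call began; what a row does not reach only later rows make up. A row lasts 1/10 s, in which the tool goes at most 50 mm and 8.59 degrees, less where a joint would pass 70% of its speed; a pose out of reach is approached as far as the arm can. A call with a gripper value outside its range is refused whole. The fingers move at their own pace and stop on an object; "newtons" is the grip in N (left out, the last holds). Time passes only in rows, so rows that repeat a pose let the fingers close. It gives the time, the measured TCP pose, the force and the opening at its end, in the units of the state.
- state(): the state, without advancing time (a new reading comes with each control period).
- cams.snapshot(name): name is "scene" or "top"; returns the picture (400x640x3 uint8, blue, green, red); there is no depth.
- cams.get_calibration(name): a dict with "mtx" (3x3 intrinsics, pixels), "R" (3x3) and "t" (3): a world point X has camera coordinates R X + t. Camera axes: x right, y down, z forward; pixel columns grow to the right and rows downward; lengths in mm; the calibration is good to about 2 mm. A picture is of the moment at which its call begins. get_calibration takes no time and is no camera call.
- manip.close_job(): hands the job in, once; it reports no verdict.
The state is a dict: "clock": time; "q": joint angles; "dq": joint speeds; "tau": joint torques, N m; "position": TCP position; "ee_rot": TCP orientation; "force": force on the tool from outside, world axes, zero at the start; "moment": the same for the moment, N m; "width": finger opening in mm.
Only numpy, scipy, OpenCV 4.12 (cv2) and the standard library are available. Lean on these libraries where they do the work, as an engineer would, in place of code of your own. Each camera call takes 0.05 s, during which the arm holds its last target.

## Task

Two brass sleeves stand on the bench, alike outside: slide the one whose bore fits the gauge pin all the way down onto the pin and let go of it. Then pinch the upright grip of the telescoping gauge arm so that the lock button in its side is pressed in, draw the arm out over the sleeve until its pointer stands at the line on the scale's rider, and finish while holding it there, button still in, because a spring pulls the arm back. Leave the other sleeve, the rider and everything else on the bench where they are.

Things in the scene. Friction and masses are not known exactly. Their poses are not given: they have to be found in the camera images.
- gauge: the telescoping gauge, fixed to the bench: grey base plate, x -175 to +245 mm, 85 mm wide, 10 mm thick. Origin on the bench, on the arm's middle line. x = the way the arm extends, z up, y = the side with scale and lock button. A dark 34 mm square outer tube lies along x from -175 to -10 mm, top 60 mm high; the gauge pin stands at x = 190 mm, y = 0
- scale (a point): middle of the scale bar's top face, 30 mm above the bench: an aluminium bar 150 mm long in gauge x, 34 mm wide, beside the arm on its +y side, with 10 mm ticks, every fifth longer
- pin_top (a point): top of the steel gauge pin, 44 mm above the bench. The pin is 16 mm thick and stands 34 mm out of the base plate; its last 10 mm taper to 8 mm across
- pin_foot (a point): foot of the gauge pin, on its axis at the top face of the base plate, 10 mm above the bench; axes as the gauge
- grip (a point): middle of the arm's upright grip at the height of the lock button, 105 mm above the bench; axes as the gauge. The grip is a grey block 26 mm (along x) by 34 mm (along y), 67 to 135 mm above the bench; pinch it from above across y, one finger on the button. The guard plate under it (64 mm in y, 44 mm in x, top 67 mm above the bench) keeps fingertips from going lower
- blade_tip (a point): front end of the flat steel blade on the arm, 105 mm ahead (+x) of the grip; 20 mm wide, underside 55 mm above the bench. It moves with the arm, passes 5 mm over a fully seated sleeve and is stopped by one that is not
- button_face (a point): middle of the outer face of the lock button, 105 mm above the bench, on the grip's +y side: a black cap 14 mm (along x) by 20 mm high that stands 6 mm proud of the grip, so the grip measures 40 mm over the button and 34 mm with it pressed flush
- release (a joint): travel of the lock button, m: 0 out (locked), about 0.006 when flush with the grip; pressing it flush takes 7 N and it springs back. At 0.0035 and more the arm is free
- boom (a joint): how far the arm is drawn out along the gauge's +x, m: 0 home (start), stop at 0.135. At home it is locked until the button is in. A spring pulls it home with 2.5 N at home to 6 N at the stop
- pointer (a point): tip of the arm's pointer, beside the grip above the scale, 34 mm above the bench, at the same x as the middle of the grip; it moves with the arm
- rider_line (a point): the line on the rider, a dark steel clip 14 mm long on the outer edge of the scale with a thin light line across it; axes as the gauge. The arm is at the mark when the pointer has the same gauge x as this line (75 to 115 mm ahead of the pointer's start)
- wide_mid (a point): centre of the sleeve that fits: brass, standing upright, 36 mm outside diameter, 40 mm high, bore 20 mm right through; z along its axis
- narrow_mid (a point): centre of the other sleeve, alike outside (36 mm by 40 mm) but with a 12 mm bore, too small for the pin
- screwdriver: screwdriver lying on the bench, bystander; origin under its middle
- wrench: steel wrench lying on the bench, bystander
- jar: glass jar with steel cap, 60 mm wide, 80 mm high, bystander; origin under its middle
- offcut: light wood offcut 130 x 45 x 20 mm, bystander
- brush: brush lying on the bench, bystander
- can: plain metal can 64 mm wide, 100 mm high, bystander
- hammer: hammer lying at the back of the bench, bystander
Not all that is in view belongs to the job. Leave any black or turquoise look-alike of the part that bears wide_mid alone.

How it is judged (in metres and radians):
On the way, in this order (a step that is already met when the one before it is completed fails the run):
1. the wide-bore sleeve is fully down on the gauge pin and let go, with the arm still home (horizontal distance between wide_mid and pin_foot below 0.004 m and z of wide_mid in the frame of pin_foot below 0.0225 m and angle between wide_mid's own z axis and vertical below 0.08 rad and contact force between the fingers and wide below 0.1 N and value of joint boom below 0.006 m), for 0.2 s.
2. with the lock button pressed in, the arm is drawn out (value of joint release above 0.0035 m and value of joint boom above 0.03 m and contact force between the fingers and gauge above 3 N), for 0.1 s.
At the end, for the whole second after the job is handed in: The wide-bore sleeve is fully down on the pin (within 2.5 mm of its seat, upright) and not touched by the fingers; the arm is still, its pointer within 4 mm of the rider's line, and the fingers hold the grip (over 3 N) with the lock button in by more than 3.5 mm (horizontal distance between wide_mid and pin_foot below 0.004 m and z of wide_mid in the frame of pin_foot below 0.0225 m and angle between wide_mid's own z axis and vertical below 0.08 rad and x of pointer in the frame of rider_line between -0.004 and 0.004 m and value of joint release above 0.0035 m and contact force between the fingers and gauge above 3 N and contact force between the fingers and wide below 0.1 N and velocity of joint boom between -0.01 and 0.01 m/s); the arm keeps its last pose, push and grip.
It fails at once if the other sleeve is disturbed by more than 20 mm (distance of narrow_mid from where it was at the start of the episode above 0.02 m).
It fails at once if the rider is shifted by more than 5 mm (distance of rider_line from where it was at the start of the episode above 0.005 m).
It fails at once if a bystander is disturbed by more than 25 mm (distance of any of screwdriver, wrench, jar, offcut, brush, can, hammer from where it was at the start of the episode above 0.025 m).
It also fails if it takes over 46 s, if anything falls off the work surface, if the arm or the gripper's body presses on something with over 40 N, if the wrist force passes 120 N, or if a joint passes its speed limit or range.

## Working session

There is one attempt and no reset: what is moved stays moved. The work goes in short steps, Python scripts to look and compute and a tool call to move; the robot and the scene stay as the last step left them, time stands still between calls to the robot, and variables do not carry over. Pictures are saved under pics/ and viewed, and the job is handed in when it is done.

Besides the shell and the picture viewer there is one more tool, called after "Emit:" as name(argument=value, ...) on one line, values as JSON. carry_out: Moves the arm, as the interface text tells. Its arguments: {"type":"object","properties":{"moves":{"type":"string"},"newtons":{"type":"number"}},"required":["moves"]}

```bash
mkdir -p pics
python3 - <<'E'
from plant import state,cams
import cv2
for n in("scene","top"):
    im=cams.snapshot(n); cv2.imwrite(f"pics/{n}0.png",im)
    c=cams.get_calibration(n); print(n,c)
print(state())
E
```

```text
scene {'mtx': array([[449.39472761,   0.        , 318.04681546],
       [  0.        , 449.39472761, 195.35384525],
       [  0.        ,   0.        ,   1.        ]]), 'R': array([[ 0.29746128,  0.95469846,  0.00822446],
       [ 0.7757222 , -0.23665676, -0.58502021],
       [-0.55657152,  0.18040076, -0.81097701]]), 't': array([-155.90982168, -372.60015877, 1590.77781298])}
top {'mtx': array([[456.24879685,   0.        , 317.72007045],
       [  0.        , 456.24879685, 201.52244496],
       [  0.        ,   0.        ,   1.        ]]), 'R': array([[ 0.02869513, -0.99939098,  0.01985573],
       [-0.99723136, -0.02998508, -0.06804782],
       [ 0.06860175, -0.01784811, -0.99748446]]), 't': array([ -21.18758309,  584.04408045, 1445.60303035])}
{'clock': 0.1, 'q': array([-1.34339057e+00,  3.53557779e-01,  1.63406680e+00,  1.44238283e-05,
        1.15524468e+00, -2.40437151e-03]), 'dq': array([ 0.00069024, -0.00260183, -0.00175473, -0.00109128, -0.00066187,
       -0.00117902]), 'tau': array([ 3.01208649e-05, -6.06359625e+01, -3.42821789e+01,  2.10737676e-05,
        3.81489095e-03,  4.35693934e-06]), 'position': array([ 142.27168667, -608.13400026,  230.64694905]), 'ee_rot': array([-4.02981423e-04,  7.83513391e-01, -6.21374572e-01, -4.95051220e-04]), 'force': array([-0.14317304,  0.69687023, -0.71412835]), 'moment': array([ 0.0443332 , -0.00427677,  0.01665136]), 'width': 85.14282229354717}
```

View pics/scene0.png

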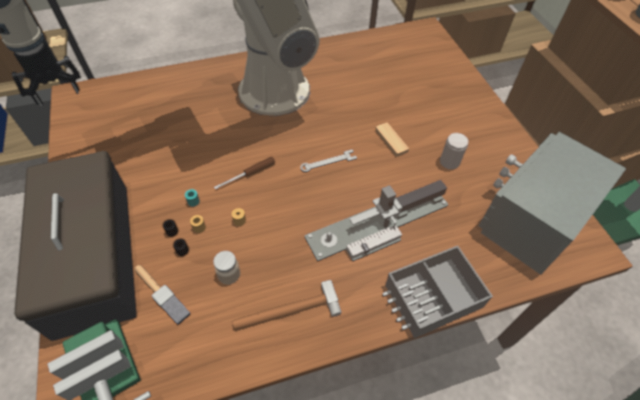

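View pics/top0.png

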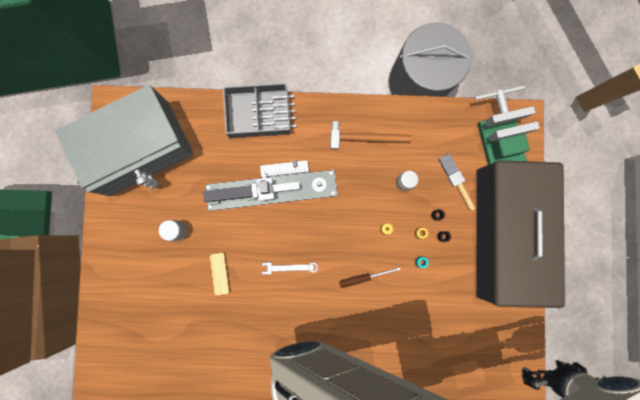

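The scene view shows brass sleeves near (197,222) and (238,215). In the top view they are near (422,233) and (387,229), with the gauge at about (270,188). I'll zoom in on these.

Run:
```python
import cv2,numpy as np
t=cv2.imread("pics/top0.png");s=cv2.imread("pics/scene0.png")
a=cv2.resize(t[210:255,370:460],None,fx=8,fy=8,interpolation=cv2.INTER_CUBIC)
b=cv2.resize(s[195:240,170:260],None,fx=8,fy=8,interpolation=cv2.INTER_CUBIC)
cv2.imwrite("pics/sl_t.png",a[:300]);cv2.imwrite("pics/sl.png",cv2.resize(np.vstack([a,b]),(600,600)))
cv2.imwrite("pics/gt.png",cv2.resize(t[150:220,195:345],None,fx=5,fy=5,interpolation=cv2.INTER_CUBIC))
cv2.imwrite("pics/gs.png",cv2.resize(s[170:265,295:455],None,fx=5,fy=5,interpolation=cv2.INTER_CUBIC))
```

```text
(no output)
```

View pics/sl.png

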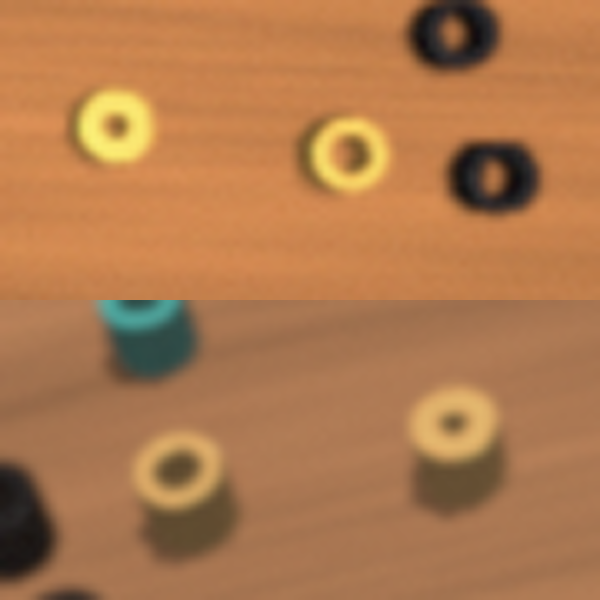

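View pics/gt.png

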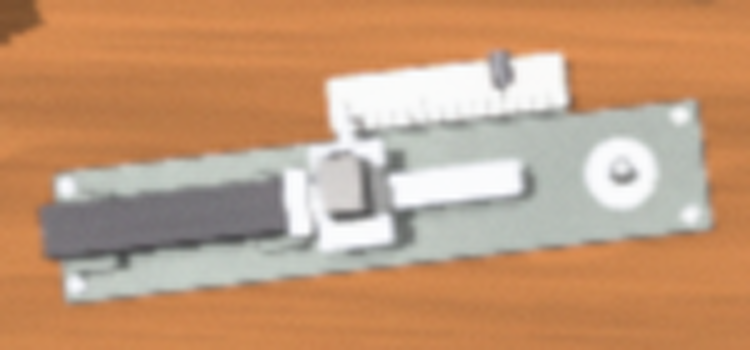

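View pics/gs.png

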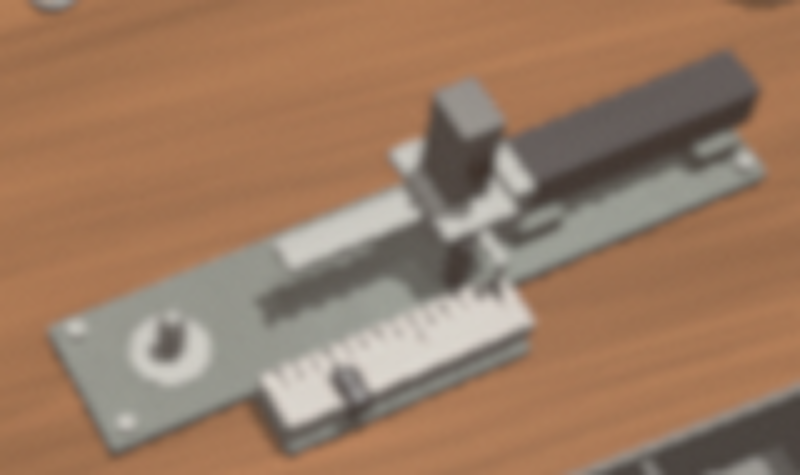

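Wide bore: top image (422,233), scene (197,222). The narrow one is at (387,229). The pin, scale, rider and grip can all be seen in the crops. Next I'll measure them.

```bash
cat > h.py <<'E'
import numpy as np,cv2
from plant import cams
C={n:cams.get_calibration(n) for n in("scene","top")}
def ray(n,p):
    c=C[n];d=c["R"].T@np.linalg.inv(c["mtx"])@np.array([p[0],p[1],1.]);o=-c["R"].T@c["t"];return o,d
def onz(n,p,z):
    o,d=ray(n,p);return o+d*(z-o[2])/d[2]
def tri(ps,pt):
    o1,d1=ray("scene",ps);o2,d2=ray("top",pt)
    A=np.stack([d1,-d2],1);s=np.linalg.lstsq(A,o2-o1,rcond=None)[0]
    a=o1+d1*s[0];b=o2+d2*s[1];return (a+b)/2,np.linalg.norm(a-b)
def proj(n,X):
    c=C[n];v=c["mtx"]@(c["R"]@np.asarray(X,float)+c["t"]);return v[:2]/v[2]
E
python3 - <<'E'
from h import *
np.set_printoptions(precision=1,suppress=True)
t=cv2.imread("pics/top0.png");s=cv2.imread("pics/scene0.png")
def blobs(im,lo,hi,roi,amin=20):
    x0,y0,x1,y1=roi;h=cv2.cvtColor(im[y0:y1,x0:x1],cv2.COLOR_BGR2HSV)
    m=cv2.inRange(h,lo,hi)
    cs,_=cv2.findContours(m,cv2.RETR_EXTERNAL,cv2.CHAIN_APPROX_NONE)
    return [(cv2.contourArea(c),(cv2.minEnclosingCircle(c)[0][0]+x0,cv2.minEnclosingCircle(c)[0][1]+y0),cv2.minEnclosingCircle(c)[1],cv2.minAreaRect(c),c+[x0,y0]) for c in cs if cv2.contourArea(c)>amin]
for b in blobs(t,(18,90,170),(40,255,255),(370,210,435,250)):
    M=cv2.moments(b[4]);p=(M["m10"]/M["m00"],M["m01"]/M["m00"]);print("sleeve top",b[0],p,b[2],onz("top",p,40),proj("scene",onz("top",p,40)))
for b in blobs(s,(12,80,165),(30,255,255),(185,205,255,235)):
    M=cv2.moments(b[4]);p=(M["m10"]/M["m00"],M["m01"]/M["m00"]);print("sleeve scene",b[0],p,onz("scene",p,40))
# gt/gs hand-read pixels
T=lambda u,v:(u/5+195-.4,v/5+150-.4); S=lambda u,v:(u/5+295-.4,v/5+170-.4)
for k,u,v,z in [("pin",622,172,44),("plateRT",694,101,10),("plateRB",711,227,10),("plateLT",55,175,10),("plateLB",67,300,10),("griptop",345,183,135),("rider",500,70,30),("scTL",327,80,30),("scTR",565,54,30),("scBR",568,106,30),("scBL",335,135,30)]:
    print(k,onz("top",T(u,v),z))
print("pintop scene",onz("scene",S(172,322),44))
for k,u,v,z in [("plL",50,330,10),("plB",113,452,10),("plR",765,178,10),("rider",348,380,30),("griptop",470,110,135),("scL",285,430,30),("scR",535,322,30),("scTL",262,375,30),("scTR",505,283,30)]:
    print(k,onz("scene",S(u,v),z))
E
```

```text
sleeve top 85.0 (421.94117647058823, 232.78039215686272) 5.676600456237793 [ 493.7 -336.6   40. ] [196.7 219.9]
sleeve top 90.5 (386.9079189686924, 228.3830570902394) 5.840042591094971 [ 504.4 -225.1   40. ] [238. 213.]
sleeve scene 1716.0 (223.25563325563323, 218.95444832944833) [ 511.9 -267.2   40. ]
pin [638.5  -6.1  44. ]
plateRT [690.  -52.2  10. ]
plateRB [608.1 -65.4  10. ]
plateLT [628.9 359.1  10. ]
plateLB [548.5 347.8  10. ]
griptop [617.1 159.5 135. ]
rider [703.3  73.8  30. ]
scTL [693.4 184.1  30. ]
scTR [715.   32.4  30. ]
scBR [681.4  29.5  30. ]
scBL [658.1 177.7  30. ]
pintop scene [643.9  -7.2  44. ]
plL [610.1 -65.4  10. ]
plB [691.5 -54.6  10. ]
plR [633.3 356.8  10. ]
rider [697.3  74.   30. ]
griptop [618.7 161.1 135. ]
scL [715.6  31.9  30. ]
scR [693.4 183.3  30. ]
scTL [681.1  31.4  30. ]
scTR [665.8 177.6  30. ]
```

Emit:
carry_out(moves="0.4 9.5 43 0 0 0 0.114; 0.4 19 86 0 0 0 0.228; 0.4 28.5 129 0 0 0 0.342; 0.4 38 172 0 0 0 0.457; 0.4 47.5 215 0 0 0 0.571; 0.4 57 258 0 0 0 0.685; 0.4 99 260 -15 0 0 0.8; 0.4 141 262 -31 0 0 0.914; 0.4 183 264 -47 0 0 1.03; 0.4 225 266 -63 0 0 1.14; 0.4 267 268 -79 0 0 1.256; 0.4 309 270 -95 0 0 1.37; 0.4 351.4 271.5 -110 0 0 1.485; 0.4 351.4 271.5 -110 0 0 1.485; 0.4 351.4 271.5 -110 0 0 1.485; 0.4 351.4 271.5 -110 0 0 1.485", newtons=40)

```text
clock: 1.7
position: [492.7, -336.5, 120.6]
ee_rot: [-0.0, 0.997, 0.071, -0.001]
force: [-0.4, 0.9, -0.1]
width: 59.5
```

Run:
```python
from h import *
from plant import state
np.set_printoptions(precision=4,suppress=True)
s=state();print({k:s[k] for k in("clock","q","position","ee_rot","width","force")})
im=cams.snapshot("scene");cv2.imwrite("pics/s1.png",cv2.resize(im[120:270,130:330],None,fx=4,fy=4,interpolation=cv2.INTER_CUBIC))
im=cams.snapshot("top");cv2.imwrite("pics/t1.png",cv2.resize(im[150:290,340:500],None,fx=4,fy=4,interpolation=cv2.INTER_CUBIC))
```

```text
{'clock': 1.7, 'q': array([-0.6012,  0.435 ,  1.7864, -0.0013,  0.9222, -0.7433]), 'position': array([ 492.6609, -336.49  ,  120.5569]), 'ee_rot': array([-0.0002,  0.9974,  0.0714, -0.0011]), 'width': 59.532992043696694, 'force': array([-0.4431,  0.9475, -0.1369])}
```

View pics/s1.png

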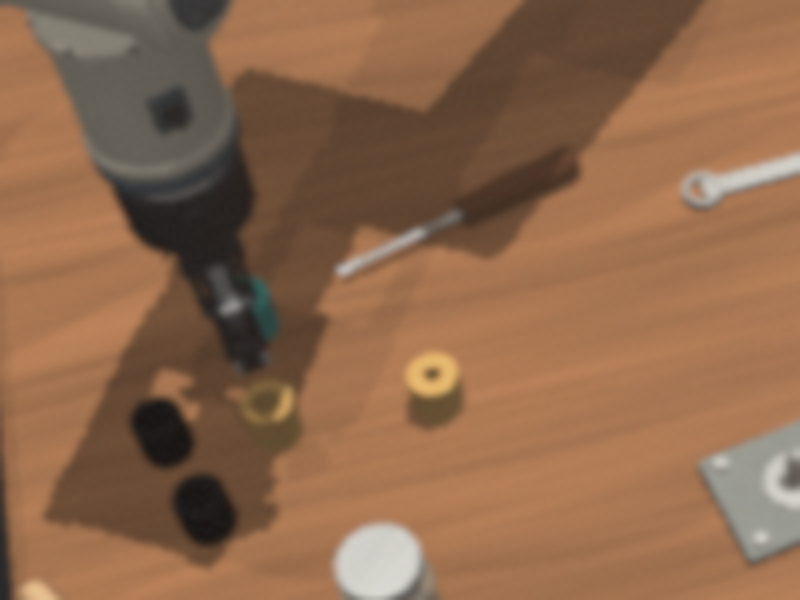

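View pics/t1.png

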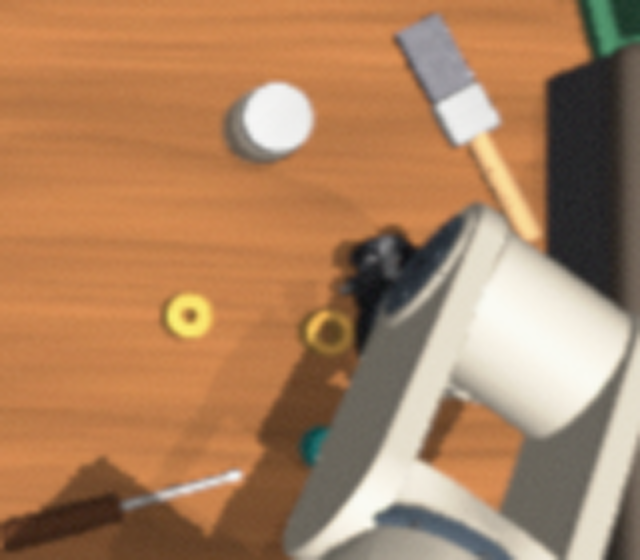

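Emit:
carry_out(moves="0.4 1 0 -35 0 0 0; 0.4 1 0 -70 0 0 0; 0.4 1 0 -92 0 0 0; 0.4 1 0 -105 0 0 0; 0.4 1 0 -111 0 0 0; 0.4 1 0 -111 0 0 0")

```text
clock: 2.4
position: [493.5, -337.1, 10.4]
ee_rot: [0.0, 0.997, 0.071, -0.001]
force: [0.5, 0.0, 0.2]
width: 59.5
```

Emit:
carry_out(moves="-1 0 0 0 0 0 0; -1 0 0 0 0 0 0; -1 0 0 0 0 0 0; -1 0 0 0 0 0 0; -1 0 0 0 0 0 0; -1 0 0 0 0 0 0", newtons=30)

```text
clock: 3.0
position: [494.3, -337.8, 11.8]
ee_rot: [0.001, 0.997, 0.071, 0.0]
force: [-1.8, -0.6, 7.3]
width: 34.1
```

Emit:
carry_out(moves="-1 0 0 20 0 0 0; -1 0 0 50 0 0 0; -1 0 0 80 0 0 0; -1 0 0 80 0 0 0")

```text
clock: 3.4
position: [496.6, -339.3, 96.1]
ee_rot: [0.003, 0.997, 0.071, 0.003]
force: [1.3, -0.2, -1.3]
width: 34.6
```

Run:
```python
from h import *
im=cams.snapshot("scene");cv2.imwrite("pics/s2.png",cv2.resize(im[150:260,130:290],None,fx=5,fy=5,interpolation=cv2.INTER_CUBIC))
im=cams.snapshot("top");cv2.imwrite("pics/t2.png",cv2.resize(im[190:290,380:500],None,fx=5,fy=5,interpolation=cv2.INTER_CUBIC))
```

```text
(no output)
```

View pics/s2.png

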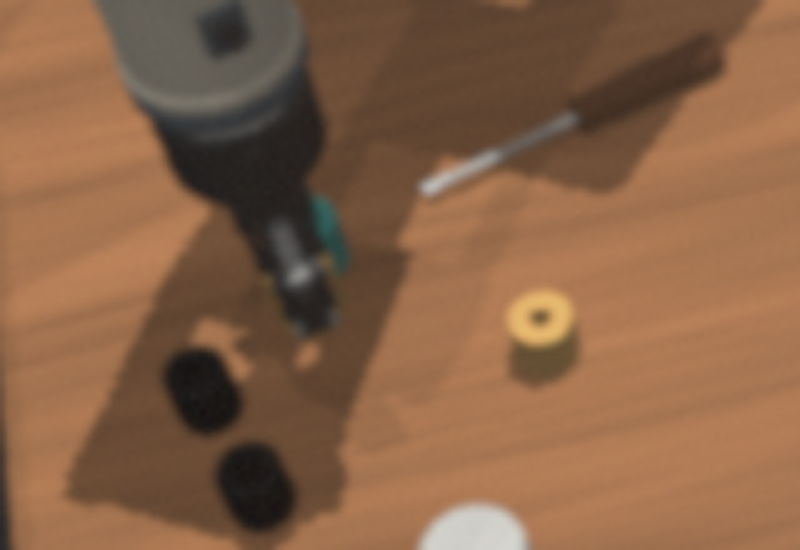

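View pics/t2.png

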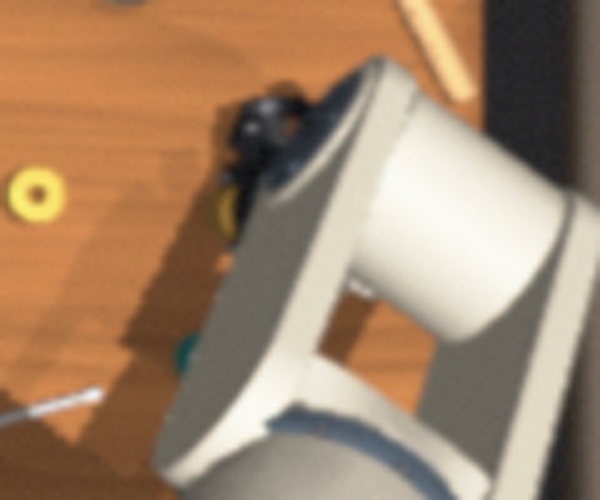

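Emit:
carry_out(moves="-1 10 20 6 0 0 0; -1 25 57 6 0 0 0; -1 41 94 6 0 0 0; -1 57 131 6 0 0 0; -1 73 168 6 0 0 0; -1 89 205 6 0 0 0; -1 105 242 6 0 0 0; -1 121 279 6 0 0 0; -1 135 312 6 0 0 0; -1 142 328 6 0 0 0; -1 144.5 333 6 0 0 0; -1 144.5 333 6 0 0 0; -1 144.5 333 6 0 0 0; -1 144.5 333 6 0 0 0")

```text
clock: 4.9
position: [638.4, -6.3, 98.2]
ee_rot: [0.001, 0.998, 0.07, 0.0]
force: [-0.3, 0.3, -2.3]
width: 34.7
```

Run:
```python
from h import *
from plant import state
im=cams.snapshot("scene");cv2.imwrite("pics/s3r.png",im);cv2.imwrite("pics/s3.png",cv2.resize(im[170:270,260:400],None,fx=5,fy=5,interpolation=cv2.INTER_CUBIC))
im=cams.snapshot("top");cv2.imwrite("pics/t3r.png",im);cv2.imwrite("pics/t3.png",cv2.resize(im[140:240,260:400],None,fx=5,fy=5,interpolation=cv2.INTER_CUBIC))
s=state();print(s["position"],s["ee_rot"],s["width"],s["force"])
```

```text
[638.74892244  -6.03386718  98.49126805] [1.41784956e-03 9.97523037e-01 7.03216071e-02 8.07281702e-04] 34.530788134932486 [ 0.24709477  0.19769437 -2.08156414]
```

View pics/s3.png

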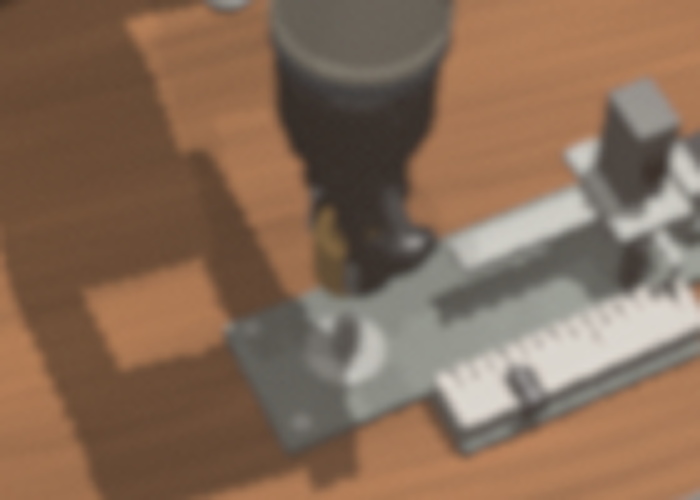

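View pics/t3.png

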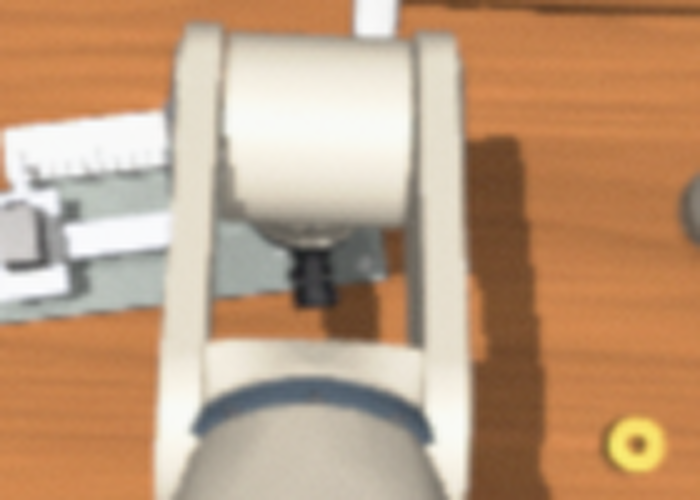

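Run:
```python
from h import *
np.set_printoptions(precision=1,suppress=True)
for n in C: print(n,-C[n]["R"].T@C[n]["t"])
p=np.array([638.7,-6,98.5])
g=np.array([.14,-.99,0]);j=np.array([.99,.14,0])
f=lambda X:(proj("scene",X)-[260,170])*5+2
for z in(-12,28):
  a=np.array([f(p+18*np.array([np.cos(t),np.sin(t),0])+[0,0,z]) for t in np.linspace(0,6.28,60)])
  print("z",z,"u",a[:,0].min(),a[:,0].max(),"v",a[:,1].min(),a[:,1].max())
print("finger tip L/R", f(p+11*g+18*j),f(p-11*g+18*j),f(p+11*g+28*j),f(p-11*g+28*j))
im=cv2.imread("pics/s3r.png");h=cv2.cvtColor(im,cv2.COLOR_BGR2HSV)
m=cv2.inRange(h,(15,90,50),(35,255,255));m[:205]=0;m[235:]=0;m[:,:318]=0;m[:,335:]=0
ys,xs=np.nonzero(m);print(((xs.min()-260)*5+2,(xs.max()-260)*5+2,(ys.min()-170)*5+2,(ys.max()-170)*5+2))
```

```text
scene [1220.8 -226.3 1073.4]
top [ 483.9   22.1 1482.1]
z -12 u 313.618362960792 383.058144648853 v 241.7829689410402 300.6964083780981
z 28 u 314.88417770702466 386.3143225922307 v 198.95571038852322 258.76963295294826
finger tip L/R [345.2 293.3] [383.9 277.8] [353.9 308.6] [392.7 292.9]
(np.int64(317), np.int64(347), np.int64(207), np.int64(287))
```

Run:
```python
from h import *
np.set_printoptions(precision=1,suppress=True)
T=lambda u,v:(u/5+195-.4,v/5+150-.4); S=lambda u,v:(u/5+295-.4,v/5+170-.4)
print(onz("top",T(620,174),10.5),onz("scene",S(171,349),10.5))
t=cv2.imread("pics/top0.png")
g=cv2.cvtColor(t,cv2.COLOR_BGR2GRAY);m=(g[172:198,306:334]>222).astype(np.uint8)
cs,_=cv2.findContours(m,0,1);c=max(cs,key=cv2.contourArea);e=cv2.fitEllipse(c);print(e);p=(e[0][0]+306,e[0][1]+172);print(p,onz("top",p,10.5))
t=cv2.imread("pics/scene0.png")
g=cv2.cvtColor(t,cv2.COLOR_BGR2GRAY);print(g[228:250,318:342])
```

```text
[640.8  -5.4  10.5] [641.2  -5.9  10.5]
((12.678400039672852, 12.27471923828125), (13.063878059387207, 13.519281387329102), 43.95444107055664)
(318.67840003967285, 184.27471923828125) [641.2  -5.7  10.5]
[[130 133 136 140 144 146 147 148 149 149 150 149 149 149 149 148 149 149
  149 148 146 147 147 149]
 [137 140 144 147 148 148 149 149 149 150 150 149 149 149 149 150 149 149
  149 148 148 148 147 148]
 [145 147 149 150 150 149 149 149 149 149 150 151 152 150 150 149 150 149
  149 148 149 148 147 148]
 [150 150 150 150 150 150 150 150 148 150 154 157 155 151 150 149 149 148
  148 150 148 148 148 147]
 [151 150 150 150 150 151 152 154 154 155 164 171 166 156 151 151 150 149
  148 149 148 148 148 148]
 [150 150 149 150 151 156 164 168 161 157 167 175 168 159 159 159 154 150
  149 148 148 148 148 148]
 [150 149 149 150 156 169 179 180 162 145 148 156 150 151 166 174 168 158
  152 150 148 147 148 148]
 [150 148 149 156 169 185 193 184 156 126 120 124 125 140 170 188 185 171
  159 150 148 149 148 148]
 [149 149 153 167 185 196 197 182 151 116 101 104 109 133 168 194 197 187
  171 155 148 
[... 626 characters left out ...]
50 154 165 183 197 202 199 193 190 190 191 198 203 204 203 198 184
  167 153 150 149 149 149]
 [150 150 150 155 168 183 195 201 202 203 203 204 204 204 202 197 187 172
  156 150 151 149 149 149]
 [151 149 149 149 155 167 178 185 192 198 202 201 199 195 188 179 168 158
  152 150 151 150 149 149]
 [150 150 149 149 150 153 156 160 170 182 188 188 183 174 166 158 153 151
  150 150 150 150 150 150]
 [150 150 150 150 150 149 148 149 154 160 164 163 161 156 152 149 150 149
  149 151 150 150 150 149]
 [150 151 152 151 151 150 149 149 150 150 151 151 150 149 149 150 150 150
  150 150 150 151 150 147]
 [151 151 152 152 151 151 150 149 150 150 149 150 149 150 150 150 150 150
  150 149 149 147 140 133]]
```

Emit:
carry_out(moves="-1 2.5 0.3 -10 0 0 0; -1 2.5 0.3 -25 0 0 0; -1 2.5 0.3 -36 0 0 0; -1 2.5 0.3 -36 0 0 0; -1 2.5 0.3 -36 0 0 0")

```text
clock: 5.5
position: [640.7, -5.7, 61.6]
ee_rot: [0.001, 0.998, 0.07, 0.0]
force: [-0.6, 0.5, -1.6]
width: 34.6
```

Lined up over the pin, so I'll lower in steps.

Emit:
carry_out(moves="-1 0.5 0 -8 0 0 0; -1 0.5 0 -16 0 0 0; -1 0.5 0 -22 0 0 0; -1 0.5 0 -22 0 0 0")

```text
clock: 5.9
position: [640.4, -5.7, 38.4]
ee_rot: [0.001, 0.998, 0.07, -0.001]
force: [-1.2, 0.4, -1.7]
width: 34.3
```

Emit:
carry_out(moves="-1 0.5 0 -6 0 0 0; -1 0.5 0 -12 0 0 0; -1 0.5 0 -16 0 0 0; -1 0.5 0 -18 0 0 0; -1 0.5 0 -18 0 0 0")

```text
clock: 6.4
position: [640.7, -5.7, 21.7]
ee_rot: [0.001, 0.998, 0.07, -0.001]
force: [-7.0, -0.6, 15.7]
width: 34.7
```

Emit:
carry_out(moves="-0.05 0 0 0 0 0 0; 0.2 0 0 0 0 0 0; 0.4 0 0 0 0 0 0; 0.4 0 0 0 0 0 0; 0.4 0 0 0 0 0 0; 0.4 0 0 0 0 0 0")

```text
clock: 7.0
position: [640.7, -5.7, 21.6]
ee_rot: [0.001, 0.998, 0.07, -0.001]
force: [0.7, 0.1, -0.3]
width: 59.9
```

Emit:
carry_out(moves="0.4 0 0 20 0 0 0; 0.4 0 0 50 0 0 0; 0.4 0 0 90 0 0 0; 0.4 0 0 130 0 0 0; 0.4 -40 0 165 0 0 0; 0.4 -80 0 180 0 0 0; 0.4 -120 0 180 0 0 0; 0.4 -150 0 180 0 0 0; 0.4 -150 0 180 0 0 0; 0.4 -150 0 180 0 0 0")

```text
clock: 8.0
position: [490.9, -5.7, 202.1]
ee_rot: [0.001, 0.998, 0.07, -0.001]
force: [0.9, -0.3, 1.0]
width: 59.7
```

Run:
```python
from h import *
im=cams.snapshot("scene");cv2.imwrite("pics/s4r.png",im);cv2.imwrite("pics/s4.png",cv2.resize(im[170:265,295:455],None,fx=5,fy=5,interpolation=cv2.INTER_CUBIC))
im=cams.snapshot("top");cv2.imwrite("pics/t4r.png",im);cv2.imwrite("pics/t4.png",cv2.resize(im[150:220,195:345],None,fx=5,fy=5,interpolation=cv2.INTER_CUBIC))
```

```text
(no output)
```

View pics/s4.png

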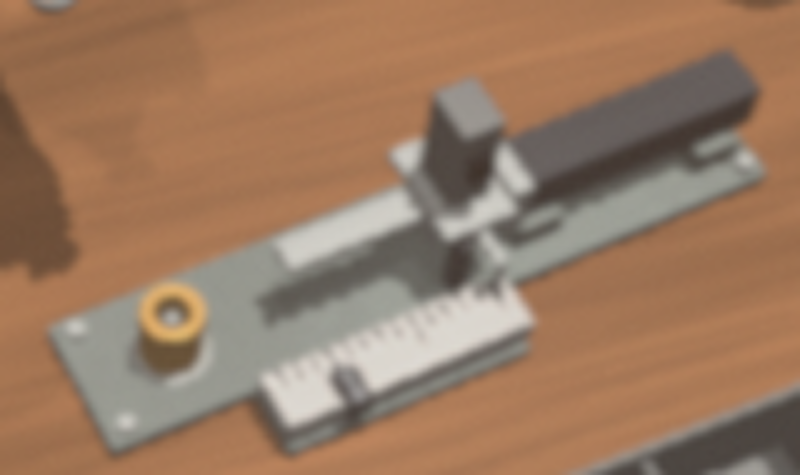

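View pics/t4.png

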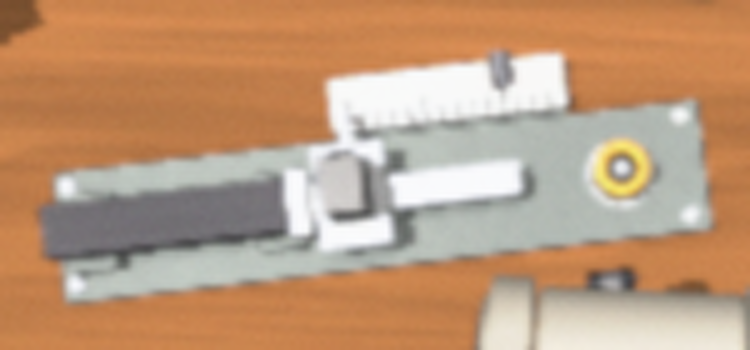

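Emit:
carry_out(moves="0.6 18 24 0 0 0 0; 0.6 45 59 0 0 0 0; 0.6 72 95 0 0 0 0; 0.6 99 130 0 0 0 0; 0.6 120 157 -10 0 0 0; 0.6 126.3 165.8 -20 0 0 0; 0.6 126.3 165.8 -35 0 0 0; 0.6 126.3 165.8 -42 0 0 0; 0.6 126.3 165.8 -42 0 0 0; 0.6 126.3 165.8 -42 0 0 0", newtons=40)

```text
clock: 9.1
position: [617.8, 159.0, 159.9]
ee_rot: [0.001, 0.998, 0.07, -0.001]
force: [-0.4, -0.4, 0.2]
width: 68.3
```

Run:
```python
from h import *
im=cams.snapshot("scene");cv2.imwrite("pics/s5r.png",im);cv2.imwrite("pics/s5.png",cv2.resize(im[140:265,295:455],None,fx=4,fy=4,interpolation=cv2.INTER_CUBIC))
np.set_printoptions(precision=1,suppress=True)
S=lambda u,v:(u/5+295-.4,v/5+170-.4);T=lambda u,v:(u/5+195-.4,v/5+150-.4)
print("sleeve ring",onz("scene",S(173,312),50),onz("top",T(623,167),50))
```

```text
sleeve ring [641.5  -6.   50. ] [641.1  -6.5  50. ]
```

View pics/s5.png

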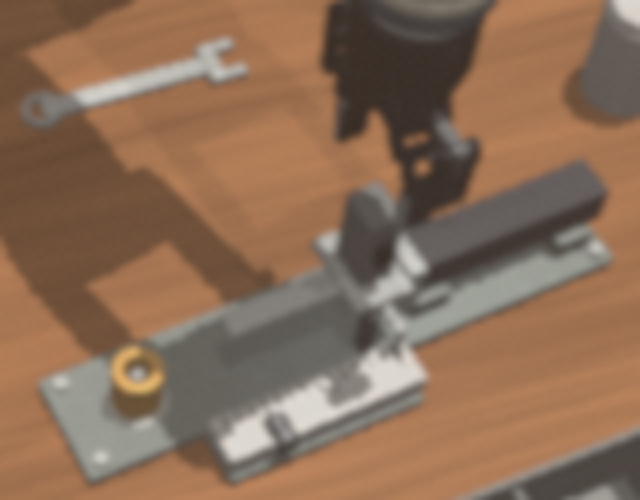

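Emit:
carry_out(moves="0.6 -0.6 1 -15 0 0 0; 0.6 -0.6 1 -35 0 0 0; 0.6 -0.6 1 -55 0 0 0; 0.6 -0.6 1 -68 0 0 0; 0.6 -0.6 1 -74 0 0 0; 0.6 -0.6 1 -74 0 0 0")

```text
clock: 9.75
position: [617.1, 160.0, 85.7]
ee_rot: [0.001, 0.998, 0.07, -0.001]
force: [-0.0, 1.0, 0.0]
width: 68.2
```

Emit:
carry_out(moves="-1 0 0 0 0 0 0; -1 0 0 0 0 0 0; -1 0 0 0 0 0 0; -1 0 0 0 0 0 0; -1 0 0 0 0 0 0; -1 0 0 0 0 0 0; -1 0 0 0 0 0 0; -1 0 0 0 0 0 0", newtons=50)

```text
clock: 10.55
position: [616.7, 160.0, 87.0]
ee_rot: [0.001, 0.998, 0.07, -0.001]
force: [-4.9, -0.1, 9.1]
width: 33.7
```

Emit:
carry_out(moves="-1 1.4 -10 0 0 0 0; -1 2.9 -20 0 0 0 0; -1 4.3 -30 0 0 0 0; -1 5.8 -40 0 0 0 0; -1 7.2 -50 0 0 0 0; -1 7.2 -50 0 0 0 0")

```text
clock: 11.15
position: [624.1, 108.8, 87.1]
ee_rot: [0.002, 0.998, 0.07, -0.001]
force: [-0.0, 2.6, -4.6]
width: 33.6
```

Run:
```python
from h import *
im=cams.snapshot("scene");cv2.imwrite("pics/s6r.png",im);cv2.imwrite("pics/s6.png",cv2.resize(im[170:265,295:455],None,fx=5,fy=5,interpolation=cv2.INTER_CUBIC))
```

```text
(no output)
```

View pics/s6.png

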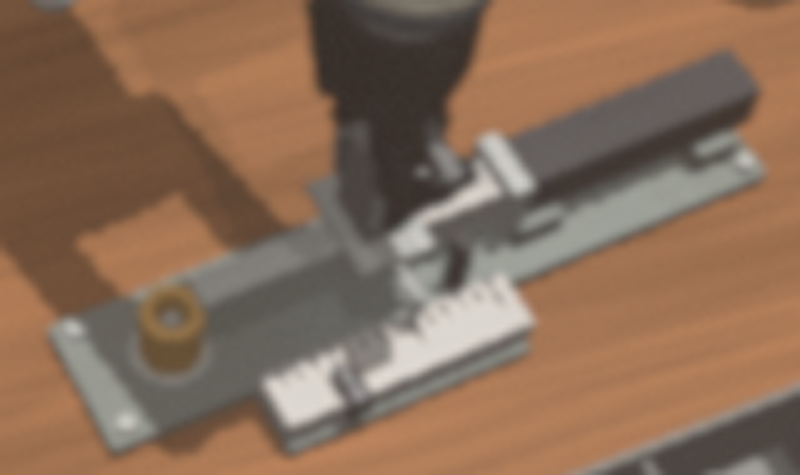

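Emit:
carry_out(moves="-1 1.4 -10 0 0 0 0; -1 2.9 -20 0 0 0 0; -1 4.3 -30 0 0 0 0; -1 5.6 -39 0 0 0 0; -1 6.5 -45 0 0 0 0; -1 6.5 -45 0 0 0 0; -1 6.5 -45 0 0 0 0")

```text
clock: 11.9
position: [630.6, 64.8, 87.1]
ee_rot: [0.001, 0.998, 0.07, -0.001]
force: [1.1, 4.1, -5.0]
width: 33.8
```

Run:
```python
from h import *
im=cams.snapshot("scene");cv2.imwrite("pics/s7r.png",im);cv2.imwrite("pics/s7.png",cv2.resize(im[215:265,335:415],None,fx=10,fy=10,interpolation=cv2.INTER_CUBIC))
im=cams.snapshot("top");cv2.imwrite("pics/t7r.png",im);cv2.imwrite("pics/t7.png",cv2.resize(im[150:220,195:345],None,fx=5,fy=5,interpolation=cv2.INTER_CUBIC))
i0=cv2.imread("pics/scene0.png");cv2.imwrite("pics/s0z.png",cv2.resize(i0[215:265,335:415],None,fx=10,fy=10,interpolation=cv2.INTER_CUBIC))
i0=cv2.imread("pics/top0.png");cv2.imwrite("pics/t0z.png",cv2.resize(i0[155:185,250:315],None,fx=12,fy=12,interpolation=cv2.INTER_CUBIC))
```

```text
(no output)
```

View pics/s7.png

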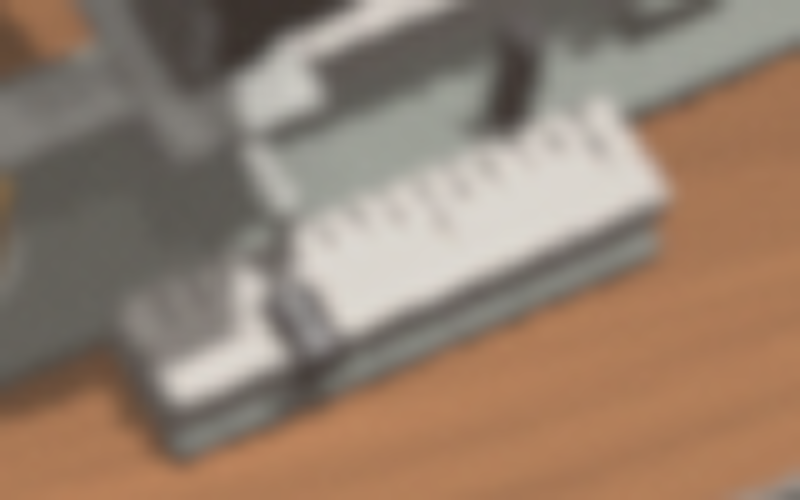

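View pics/t7.png

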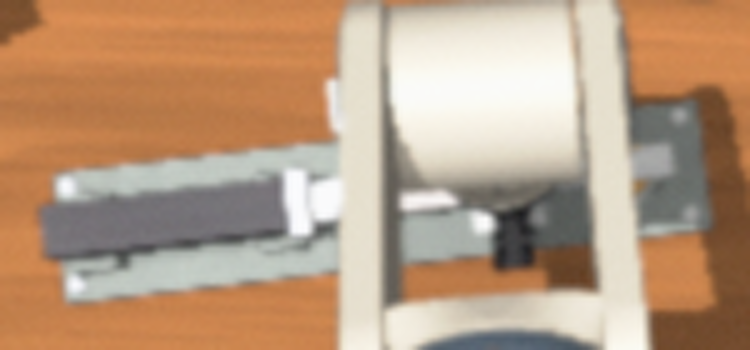

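View pics/s0z.png

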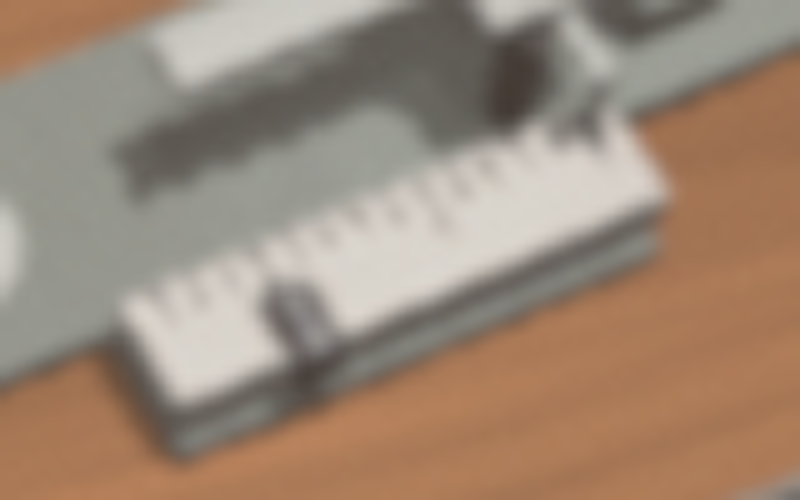

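View pics/t0z.png

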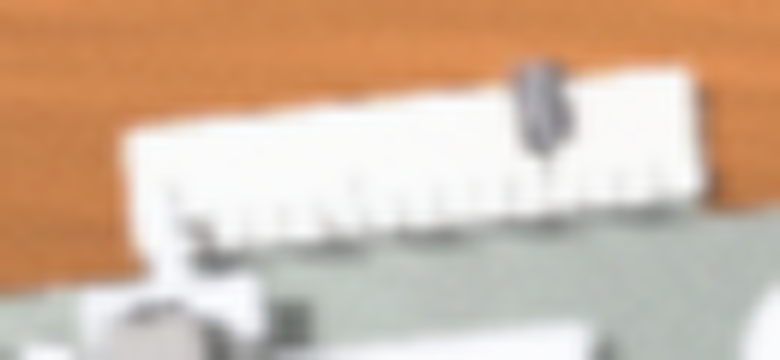

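Run:
```python
from h import *
d=np.array([.1432,-.9897,0]);y=np.array([.9897,.1432,0]);O=np.array([641.2,-5.7,0])-190*d
def rect(n,f,z):
    im=cv2.imread(f);g=[(0,30),(160,30),(160,110),(0,110)]
    src=np.float32([proj(n,O+a*d+b*y+[0,0,z]) for a,b in g])
    dst=np.float32([(a*4.5,(110-b)*2.5) if 0 else (a*4.5,(110-b)*2.4) for a,b in g])
    o=cv2.warpPerspective(im,cv2.getPerspectiveTransform(src,dst),(720,192),flags=cv2.INTER_CUBIC)
    for a in range(0,160,10): cv2.line(o,(int(a*4.5),0),(int(a*4.5),12 if a%50 else 24),(0,0,255),1)
    return o
cv2.imwrite("pics/rect.png",np.vstack([rect("top","pics/top0.png",32),rect("scene","pics/scene0.png",32),rect("scene","pics/s7r.png",32)]))
```

View pics/rect.png

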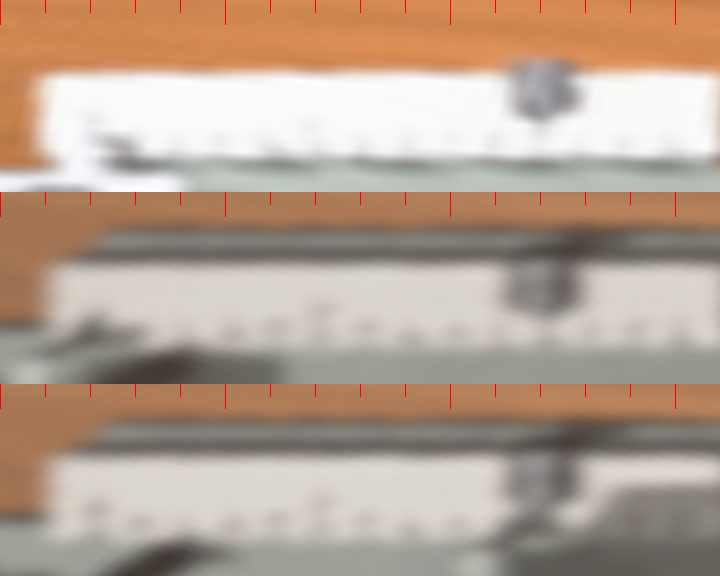

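Run:
```python
from h import *
im=cv2.imread("pics/rect.png")
a=im[192+100:384,40:190];b=im[384+60:576-10,455:625]
cv2.imwrite("pics/pz.png",np.vstack([cv2.resize(a,(750,250),interpolation=cv2.INTER_CUBIC)[:,:],cv2.resize(b,(750,330),interpolation=cv2.INTER_CUBIC)]))
```

```text
(no output)
```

View pics/pz.png

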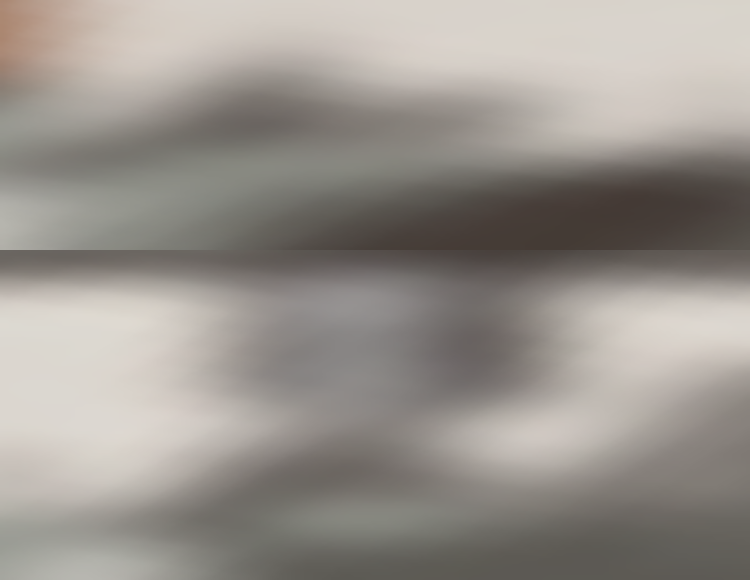

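Emit:
carry_out(moves="-1 0.2 -1.5 0 0 0 0; -1 0.2 -1.5 0 0 0 0; -1 0.2 -1.5 0 0 0 0; -1 0.2 -1.5 0 0 0 0; -1 0.2 -1.5 0 0 0 0")

```text
clock: 12.5
position: [630.7, 63.9, 87.1]
ee_rot: [0.001, 0.998, 0.07, -0.001]
force: [1.6, 5.2, -5.6]
width: 33.3
```

Emit:
carry_out(moves="-1 0 0 0 0 0 0; -1 0 0 0 0 0 0; -1 0 0 0 0 0 0; -1 0 0 0 0 0 0; -1 0 0 0 0 0 0")

```text
clock: 13.0
position: [630.7, 64.4, 87.1]
ee_rot: [0.001, 0.998, 0.07, -0.001]
force: [1.5, 5.5, -5.9]
width: 33.6
```

Run:
```python
from h import *
from plant import state
im=cams.snapshot("scene");cv2.imwrite("pics/s8r.png",im);cv2.imwrite("pics/s8.png",cv2.resize(im[205:265,305:415],None,fx=7,fy=7,interpolation=cv2.INTER_CUBIC))
s=state();print(s["position"],s["width"],s["force"],abs(s["dq"]).max(),s["clock"])
```

```text
[630.65147646  64.38992333  87.08290676] 33.2776752443229 [ 0.2666626   5.38216863 -5.64095327] 0.0013500598450605038 13.05
```

View pics/s8.png

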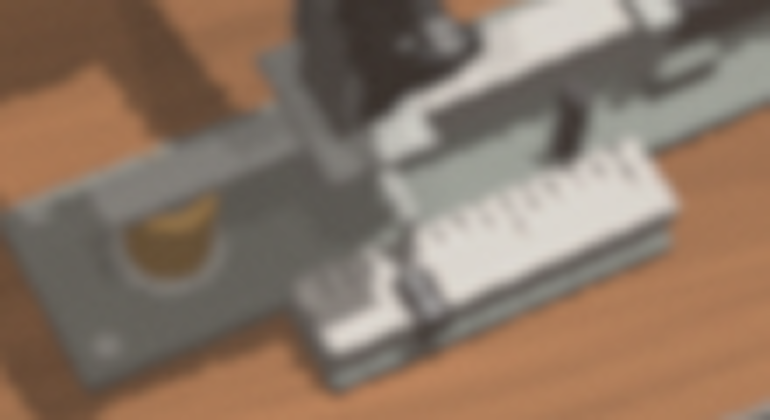

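Emit:
carry_out(moves="-1 0.4 -2.5 0 0 0 0; -1 0.4 -2.5 0 0 0 0; -1 0.4 -2.5 0 0 0 0; -1 0.4 -2.5 0 0 0 0; -1 0.4 -2.5 0 0 0 0; -1 0.4 -2.5 0 0 0 0; -1 0.4 -2.5 0 0 0 0; -1 0.4 -2.5 0 0 0 0")

```text
clock: 13.85
position: [631.0, 62.1, 87.1]
ee_rot: [0.001, 0.998, 0.07, -0.001]
force: [0.2, 4.5, -5.5]
width: 33.3
```

Run:
```python
from h import *
from plant import state
im=cams.snapshot("scene");cv2.imwrite("pics/s9r.png",im)
s=state();print(s["position"],s["width"],s["force"],abs(s["dq"]).max(),s["clock"])
d=np.array([.1432,-.9897,0]);y=np.array([.9897,.1432,0]);O=np.array([641.2,-5.7,0])-190*d
def rect(n,f,z):
    im=cv2.imread(f);g=[(100,40),(140,40),(140,85),(100,85)]
    src=np.float32([proj(n,O+a*d+b*y+[0,0,z]) for a,b in g])
    dst=np.float32([((a-100)*18,(85-b)*6) for a,b in g])
    o=cv2.warpPerspective(im,cv2.getPerspectiveTransform(src,dst),(720,270),flags=cv2.INTER_CUBIC)
    for a in range(0,40,5): cv2.line(o,(a*18,0),(a*18,15),(0,0,255),1)
    return o
cv2.imwrite("pics/r9.png",np.vstack([rect("scene","pics/s7r.png",33),rect("scene","pics/s9r.png",33)]))
```

```text
[630.99045445  62.10440074  87.0830691 ] 33.10176220311491 [ 0.74583205  4.86231367 -5.58186589] 0.0018281710635158696 13.9
```

View pics/r9.png

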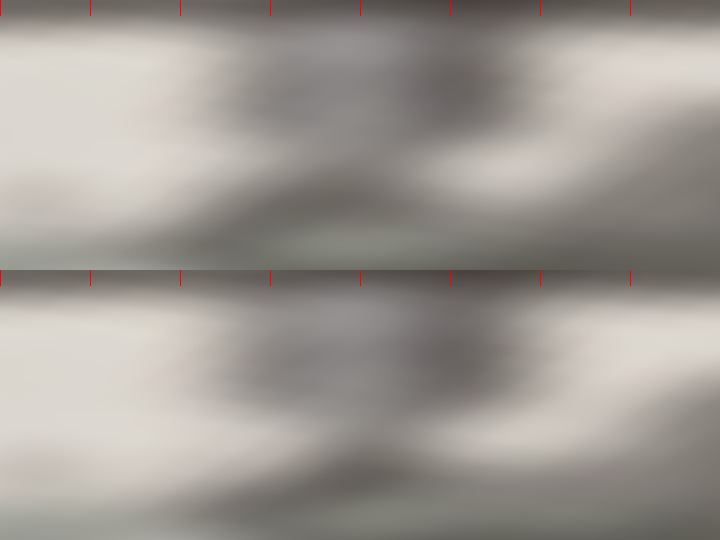

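The pointer's dark tip (column 365) sits at the middle of the rider (columns 205–525, light line near 355). The arm is still and the button is flush at a 33 mm opening. I'm handing the job in.

Run:
```python
from plant import manip,state
print(manip.close_job()); s=state();print(s["clock"],s["position"],s["width"])
```

```text
the job is handed in; nothing more can be done
None
the job is handed in; nothing more can be done
```

The wide-bore sleeve is on the gauge pin, and I handed the job in at about 13.9 s with the arm drawn out to the rider's line and the button held in. No verdict was reported.

- **Sleeve:** I lowered it until it met the base plate and let go. Both cameras then put its top ring at about (641, −6), within 1 mm of the pin axis, taking the top at its seated 50 mm height. After the draw-out, the blade had passed over it without being stopped.
- **Arm:** Pinching the grip at 50 N brought the fingers to 33–34 mm, so the button is flush. I then drew the arm out about 99 mm.
- **Last checks:** In the rectified scene view the pointer tip is at gauge x ≈ 120.3 mm and the rider's middle at ≈ 120.2 mm. Joint speeds are about 0.002 rad/s or less, with the spring pulling about 5 N on the wrist.
- **Disagreements:**
  - The first stop was short: the image said by about 1 mm, the tool travel by 1.6–2.9 mm. A 1.5 mm correction mostly sagged back when I repeated the hold. A 2.5 mm one brought the two measures to about 1 mm of each other, within the 4 mm allowed.
  - The gripper read 34–35 mm on the 36 mm sleeve; the camera still showed the sleeve centred.
- **Other objects:** I did not measure the other sleeve or the bystanders again at the end. The rider stood in the same place in the last pictures.

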